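Fit the knob to the air valve that is not locked off and hold it down

ROBOT

A 6-joint arm with a two-finger parallel gripper is mounted at the origin on the work surface. World frame = base frame: x ahead of the robot, y to its left, z up, the work surface at z = 0. Lengths are in m, angles in rad, forces in N, time in s.
With the tool pointing down it reaches from about 0.375 to 0.925 m from the base axis. Payload 5.7 kg.
Tool frame: the origin (TCP) lies between the finger pads; the fingertips stand 19 mm ahead of it and the grasp point (between the pads) is the TCP; z points along the fingers, y is the line along which they close (so a half turn about z gives the same grasp; the last joint's range is limited). The gripper opens to 85 mm and grips with 20 to 120 N. Pads are 22 mm wide; open, the fingers measure 114 mm over their backs; the gripper's body (76 mm by 85 mm) begins 54 mm behind the grasp point. The pads swing forward as they close: fully open they stand 13 mm farther back than shut.
Start: joints at [-1.325, 0.359, 1.51, -0, 1.272, -0.115], TCP at [0.212, -0.561, 0.25] pointing down, gripper open.
Joint ranges: [-2.97, 2.97], [-1.01, 2.36], [0.21, 2.38], [-0.96, 4.11], [0.2, 2.71], [-2.98, 2.98]. Speed limits (rad/s): [2.39, 2.39, 3.14, 3.14, 3.14, 3.14].

INTERFACE

Orientations are given as a 3x3 rotation matrix whose columns are the frame's x, y, z axes.
In Python, from rig import monitor, get_image, job gives the robot as it stands.
- The arm moves only by the shell command python3 -m handwheel 'ROWS' [FORCE]. ROWS is text: rows parted by semicolons, each of 5 numbers parted by spaces: the finger opening in cm, from 0 to 8.54, then the shift along the tool's x, y, z in cm, then the turn about the tool's z in rad. A call has 1 to 8 rows; each row is the pose to reach, as a shift and turn from the pose commanded when the call began, along the tool's axes at that moment; what a row does not reach only later rows make up. A row lasts 1/12 s, in which the tool goes at most 41.7 mm and 7.16 degrees, less where a joint would pass 70% of its speed; a pose out of reach is approached as far as the arm can. A call with a gripper value outside its range is refused whole. The fingers move at their own pace and stop on an object; FORCE is the grip in N (left out, the last holds). Time passes only in rows, so rows that repeat a pose let the fingers close. It gives the time, the measured TCP pose, the force, the opening and the grip force at its end, in the units of the state.
- monitor.state(): the state, without advancing time (a new reading comes with each control period).
- get_image(name): name is "scene" or "top" or "wrist"; returns a dict with "img" (480x640x3 uint8, red, green, blue), "intrinsics" (3x3 intrinsics, pixels), "eye" and "orientation" of the camera in the world. Camera axes: x right, y down, z forward; pixel columns grow to the right and rows downward; lengths in m; the calibration is good to about 2 mm. The wrist camera is an equidistant fisheye: a pixel r from the principal point sees the ray r / f radians off the axis. A picture is of the moment at which its call begins. There is no depth.
- job.sign_off(): hands the job in; it is judged then, once.
The state is a dict: "clock": time; "qpos": joint angles; "dq": joint speeds; "tau": joint torques, N m; "ee_pos": TCP position; "ee_rot": TCP orientation; "ft_force": force on the tool from outside, world axes, zero at the start; "moment": the same for the moment, N m; "gripper_width": finger opening in m; "gripper_force": force on a finger pad.
Only numpy, scipy, OpenCV 4.12 (cv2) and the standard library are available. Lean on these libraries where they do the work, as an engineer would, in place of code of your own. Each camera call takes 0.05 s, during which the arm holds its last target. There are 200 camera calls.

TASK

One of the two D-shaft spindles on the air box is locked off: the padlock sits right behind it. Pick up the loose winged knob, turn it to match the D-shaft of the other spindle (the one with the round gauge behind it), push it fully home there, then press it down against the spring to the stop and keep it there: finish while still holding the knob pressed down. Do not press the locked-off spindle, and leave everything else on the bench where it is.

Things in the scene. Friction and masses are not known exactly. Their poses are not given: they have to be found in the camera images.
- knob: black winged knob, upright on the bench, about 60 g. Skirt 34 mm across, 22 mm tall; on it a wing to grip, z 22 to 42 mm, 12 mm thick in y, x -17 to +24 mm (pointing end with pale line: +x). Origin: centre of underside. The D-bore opens downward, 18 mm deep, 19.4 mm across, its flat 4.3 mm from the axis on the +x side: the wing's point goes over the spindle's tooth, within 5 degrees
- airbox: grey air box fixed to the bench, 160 (x) x 280 (y) x 60 mm tall, two brass outlets on its front (-x) face and two upright spindles on top. Origin at the centre of its underside; its yaw varies
- seat_a (a point): spindle A, left (+y) on the air box: centre of its flange's top (34 mm disc), the seat for the knob's underside; airbox x -30, y 75, z 76 mm when up. z: its axis. A steel D-shaft, 18 mm across, stands 17 mm above the seat (top 3 mm tapered); its one flat, 3.5 mm from the axis, faces +x, within 1 rad of the box's +x. A 6 mm wide flange tooth reaches 28 mm out on that side. Stiff to turn
- seat_b (a point): spindle B, right (-y) on the air box, at airbox x -30, y -75, z 76 mm; exactly like spindle A (flange, D-shaft, tooth; flat and tooth on +x), with its own yaw within 1 rad of the box's +x
- spindle_a (a joint): how far spindle A is pressed down, m: 0 up, 0.010 at its bottom stop; the spring pushes back with about 4 N at 0 and 11 N at 0.010
- spindle_b (a joint): how far spindle B is pressed down, m: 0 up, 0.010 at its bottom stop; the spring pushes back with about 4 N at 0 and 11 N at 0.010
- padlock: brass padlock with steel shackle lying on a small hasp on top of the air box, 21 mm tall, 70 mm behind (box +x) spindle A or spindle B; that spindle is locked off. Origin at the centre of its underside, on the box's top, at airbox x 40, y +75 or -75 mm
- gauge: round pressure gauge with a steel rim and white face, 46 mm across, 20 mm tall, on top of the air box 70 mm behind the spindle that is in use. Origin at the centre of its underside
- wrench: bystander: open-ended steel wrench, 180 mm long, lying flat; origin at the middle of its underside
- collet: bystander: small steel collet, 28 mm across, 46 mm tall, standing; origin at the centre of its underside
- round_knob: bystander: plain low round black knob, 26 mm across, 16 mm tall, no wing; NOT the knob to fit; origin at the centre of its underside
- scanner: bystander: black hand-held scanner, 190 x 70 x 45 mm, lying flat, long along its x; origin under its middle
- carton: bystander: small cardboard carton, 90 x 70 x 60 mm; origin at the centre of its underside
- jar: bystander: closed jar with a white cap, 56 mm across, 75 mm tall; origin at the centre of its underside
- hexnut: bystander: large dark hexagon nut, 36 mm across flats, 18 mm tall; origin at the centre of its underside
There are look-alikes about, which are no part of the job. What is shaped like the knob but green or turquoise is not meant.

How it is judged:
By the outcome, as a careful person would: the job done as asked, in the order asked, and still so for the second after the job is handed in, while the arm keeps its last pose, push and grip.
It also fails if it takes over 35 s, if anything falls off the work surface, if the arm or the gripper's body presses on something with over 40 N, if the wrist force passes 120 N, or if a joint passes its speed limit or range.

## Working session

There is one attempt and no reset: what is moved stays moved. The work goes in short steps, Python scripts to look and compute and a shell command to move; the robot and the scene stay as the last step left them, time stands still between calls to the robot, and variables do not carry over. Pictures are saved under pics/ and viewed, at most 10 in all, crops included, and the job is handed in when it is done.

```bash
mkdir -p pics; ls
python3 - <<'E'
from rig import monitor,get_image
import cv2,numpy as np
s=monitor.state();print(s)
for n in("top","scene"):
    d=get_image(n);cv2.imwrite(f"pics/{n}0.png",d["img"][:,:,::-1]);print(n,d["intrinsics"],d["eye"],d["orientation"])
E
```

```text
pics
{'clock': 0.0, 'qpos': array([-1.32507102e+00,  3.59532917e-01,  1.51144345e+00, -2.74176128e-05,
        1.27251434e+00, -1.15101059e-01]), 'dq': array([ 1.71983637e-03, -6.74014430e-04,  1.63368541e-03,  2.44853245e-05,
        4.25342444e-04,  6.19086955e-04]), 'tau': array([ 4.65076315e-03, -5.27612650e+01, -2.78621668e+01,  4.26517263e-04,
        1.30468007e-02,  5.54823430e-06]), 'ee_pos': array([ 0.21165109, -0.56072784,  0.24943275]), 'ee_rot': array([[ 9.35602589e-01,  3.53054611e-01, -4.87139443e-04],
       [ 3.53054895e-01, -9.35600810e-01,  1.83466071e-03],
       [ 1.91967367e-04, -1.88850028e-03, -9.99998198e-01]]), 'ft_force': array([ 0.61253707, -0.50468258,  0.32044669]), 'moment': array([-0.03069424, -0.06331615, -0.02842458]), 'gripper_force': 0.0, 'gripper_width': 0.08564684390539322}
top [[535.16998315   0.         318.95690938]
 [  0.         535.16998315 247.13958804]
 [  0.           0.           1.        ]] [ 0.45153652 -0.12966595  1.32769568] [[-0.03006725 -0.99723536  0.06795285]
 [-0.99952505  0.0304565   0.00469925]
 [-0.00675587 -0.06777928 -0.99767747]]
scene [[467.15857696   0.         323.15535347]
 [  0.         467.15857696 239.45824831]
 [  0.           0.           1.        ]] [ 1.22146592 -0.42983244  0.62804214] [[ 0.41340099  0.52731513 -0.74231959]
 [ 0.9104853  -0.24904021  0.33014467]
 [-0.01077715 -0.8123532  -0.58306614]]
```

View pics/top0.png

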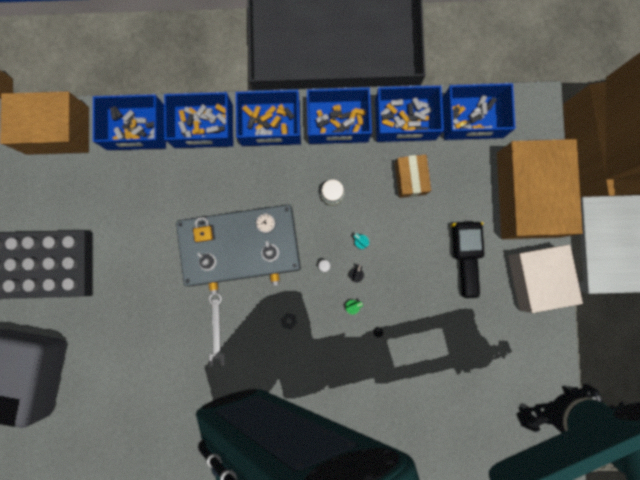

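View pics/scene0.png

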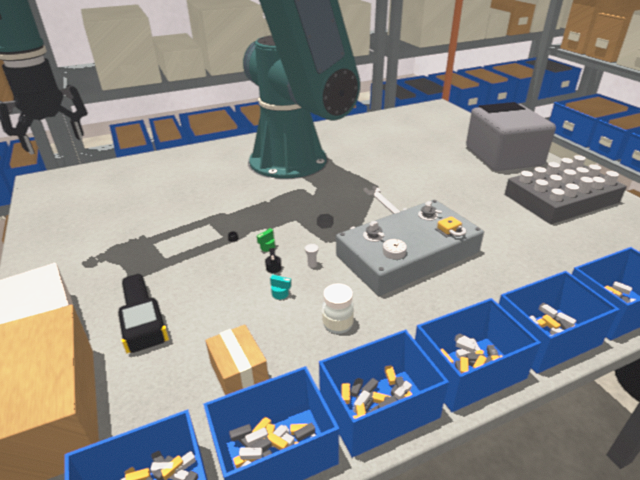

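Top view: the padlock (203,233) is behind spindle A (207,261). The gauge (265,222) is behind spindle B (269,252), so B is the target. The black winged knob is at (357,272), between the green one (353,306) and the turquoise one (361,241), with the collet at (324,266).

```bash
cat > h.py <<'E'
from rig import monitor,get_image
import cv2,numpy as np
def ray(d,u,v,fish=False):
    K=d["intrinsics"];x=(u-K[0,2])/K[0,0];y=(v-K[1,2])/K[1,1]
    if fish:
        r=np.hypot(x,y)+1e-12;c=np.array([x/r*np.sin(r),y/r*np.sin(r),np.cos(r)])
    else: c=np.array([x,y,1.])
    return d["eye"],d["orientation"]@c
def hit(d,u,v,z,fish=False):
    e,r=ray(d,u,v,fish);return e+r*(z-e[2])/r[2]
def proj(d,P,fish=False):
    c=np.array(d["orientation"]).T@(np.array(P)-d["eye"]);K=d["intrinsics"]
    if fish:
        n=np.hypot(c[0],c[1])+1e-12;t=np.arctan2(n,c[2]);x,y=c[0]/n*t,c[1]/n*t
    else:x,y=c[0]/c[2],c[1]/c[2]
    return K[0,0]*x+K[0,2],K[1,1]*y+K[1,2]
def totool(P):  # shift in tool axes, cm
    s=monitor.state();return s["ee_rot"].T@(np.array(P)-s["ee_pos"])*100
E
python3 - <<'E'
from h import *
d=get_image("top");im=d["img"]
for n,u,v,z in(("knob",357,272,.03),("B",269,252,.085),("A",207,261,.085),("gauge",265,222,.08),("lock",203,233,.08),("green",353,306,.03),("turq",361,241,.03),("collet",324,266,.046)):
    print(n,hit(d,u,v,z).round(3))
print(totool(list(hit(d,357,272,.03)[:2])+[.25]))
c=im[210:320,220:380,::-1];cv2.imwrite("pics/c1.png",cv2.resize(c,(800,550),interpolation=cv2.INTER_CUBIC))
E
```

```text
knob [ 0.477 -0.214  0.03 ]
B [ 0.528 -0.007  0.085]
A [0.512 0.138 0.085]
gauge [0.599 0.001 0.08 ]
lock [0.578 0.147 0.08 ]
green [ 0.395 -0.201  0.03 ]
turq [ 0.552 -0.226  0.03 ]
collet [ 0.493 -0.134  0.046]
[ 3.70560158e+01 -2.31092661e+01  6.00530375e-03]
```

View pics/c1.png

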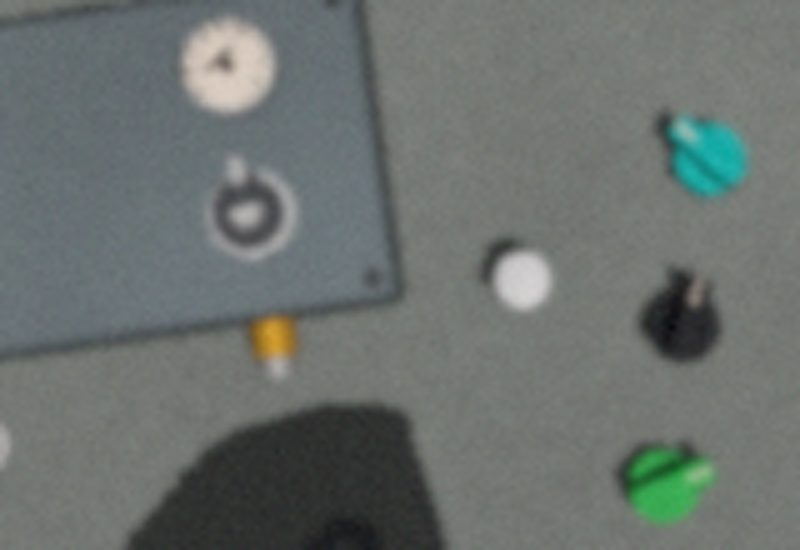

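The knob's wing points to about yaw -0.3 (pale line at crop (697,290), hub at (682,322)). Spindle B's tooth points to about +0.3 (crop (235,165) from centre (250,210)). Next I move above the knob.

```bash
python3 -m handwheel '8 4.1 -2.5 0 0.1;8 8 -5 0 0.2;8 12 -7.5 0 0.3;8 16 -10 0 0.4;8 20 -12.5 0 0.5;8 24 -15 0 0.6;8 27 -17 0 0.65;8 30 -19 0 0.65'
python3 - <<'E'
from h import *
print(totool([.477,-.214,.2]))
E
```

```text
clock: 0.82
ee_pos: [0.4133, -0.2935, 0.2503]
ee_rot: [[0.958, -0.288, -0.0], [-0.288, -0.958, 0.0], [-0.0, -0.0, -1.0]]
ft_force: [1.3, -1.1, -0.4]
gripper_width: 0.08
gripper_force: 0.0
[ 3.80591483 -9.44429521  5.02630592]
```

```bash
python3 -m handwheel '6 1.3 -3.2 1.7 0;6 2.6 -6.4 3.4 0;6 3.8 -9.4 5 0;6 3.8 -9.4 5 0;6 3.8 -9.4 5 0'
python3 - <<'E'
from h import *
d=get_image("wrist");print(d["intrinsics"],d["eye"],d["orientation"])
cv2.imwrite("pics/w1.png",d["img"][:,:,::-1]);print(proj(d,[.477,-.214,.042],True))
E
```

```text
clock: 1.23
ee_pos: [0.4757, -0.2142, 0.1991]
ee_rot: [[0.959, -0.282, -0.003], [-0.282, -0.959, 0.001], [-0.003, -0.001, -1.0]]
ft_force: [-0.8, -1.1, 0.5]
gripper_width: 0.0601
gripper_force: 0.0
[[371.64829954   0.         316.88660731]
 [  0.         371.64829954 232.85514208]
 [  0.           0.           1.        ]] [ 0.54945345 -0.23553967  0.32209032] [[-2.81670368e-01 -9.14799385e-01 -2.89489015e-01]
 [-9.59511220e-01  2.68496878e-01  8.51331060e-02]
 [-1.52815996e-04  3.01747431e-01 -9.53387888e-01]]
(np.float64(316.60884102351764), np.float64(216.89743556573566))
```

View pics/w1.png

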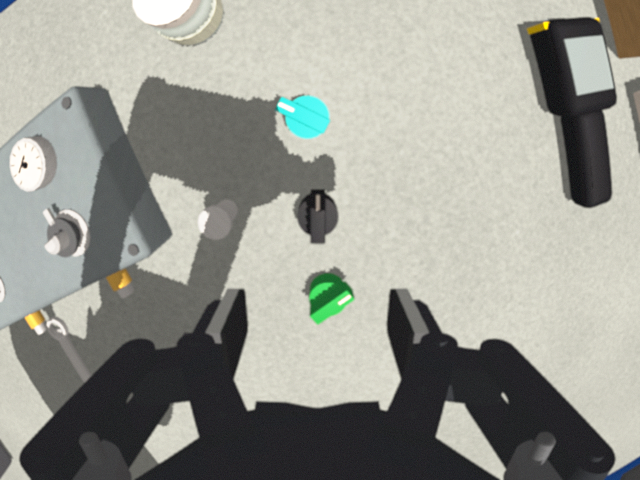

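The knob is at (318,215), with its wing running from (318,190) to (318,242), nearly along the tool x axis. I'll measure it and spindle B more closely.

Run:
```python
from h import *
d=get_image("wrist");im=d["img"]
a=cv2.resize(im[180:255,280:360],(400,375),interpolation=cv2.INTER_CUBIC).astype(float)*1.0
a=np.clip(a*1.8,0,255)
b=cv2.resize(im[190:265,25:105],(400,375),interpolation=cv2.INTER_CUBIC)
cv2.imwrite("pics/c2.png",np.hstack([a,b]).astype(np.uint8)[:,:,::-1])
```

```text
(no output)
```

View pics/c2.png

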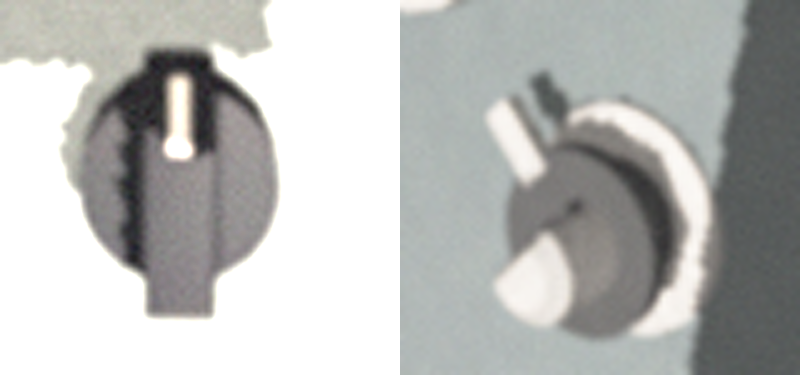

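Run:
```python
from h import *
d=get_image("wrist")
f=hit(d,316.0,193.2,.042,True);b=hit(d,315.9,243.3,.042,True);w=f-b
L=np.linalg.norm(w);w/=L
print("len",L,"yaw",np.arctan2(w[1],w[0]))
o=b+w*.017;o2=f-w*.024;print(o,o2)
o=(o+o2)/2;R=monitor.state()["ee_rot"];print("toolyaw",np.arctan2(R[1,0],R[0,0]),totool([o[0],o[1],.044]))
# flange B centre z .076, tooth end
c=hit(d,25+(610-400)/5,190+240/5,.076,True)
print("B flange",c)
t0=hit(d,25+(536-400)/5,190+178/5,.076,True);t1=hit(d,25+(497-400)/5,190+106/5,.076,True)
v=t1-t0;print("tooth",t0,t1,np.arctan2(v[1],v[0]))
```

```text
len 0.04082117390915733 yaw -0.2912093695191833
[ 0.47240884 -0.21457692  0.042     ] [ 0.47223754 -0.21452558  0.042     ]
toolyaw -0.289800866833526 [-0.39778511 -0.15114224 15.67602534]
B flange [ 0.52936189 -0.01579849  0.076     ]
tooth [ 0.54396659 -0.00477958  0.076     ] [ 0.55795538 -0.00216518  0.076     ] 0.1847611526622054
```

```bash
python3 -m handwheel '5 -0.4 -0.15 4 0;5 -0.4 -0.15 8 0;5 -0.4 -0.15 11.5 0;5 -0.4 -0.15 14 0;5 -0.4 -0.15 15.6 0;5 -0.4 -0.15 15.6 0;5 -0.4 -0.15 15.6 0' 60;
python3 -m handwheel '0.8 0 0 0 0;0.8 0 0 0 0;0.8 0 0 0 0;0.8 0 0 0 0;0.8 0 0 0 0;0.8 0 0 0 0;0.8 0 0 0 0;0.8 0 0 0 0' 60
```

```text
clock: 1.97
ee_pos: [0.4719, -0.2146, 0.0443]
ee_rot: [[0.958, -0.287, -0.001], [-0.287, -0.958, 0.0], [-0.001, -0.0, -1.0]]
ft_force: [1.0, 0.2, 0.5]
gripper_width: 0.0502
gripper_force: 0.0
clock: 2.63
ee_pos: [0.4734, -0.2141, 0.0458]
ee_rot: [[0.959, -0.285, 0.002], [-0.285, -0.959, -0.002], [0.003, 0.001, -1.0]]
ft_force: [-2.1, -0.2, 7.0]
gripper_width: 0.0104
gripper_force: 59.5
```

```bash
python3 -m handwheel '0.8 0 0 -2 0;0.8 0 0 -5 0;0.8 0 0 -9 0;0.8 0 0 -12 0;0.8 0 0 -14 0;0.8 0 0 -14 0'
python3 - <<'E'
from h import *
d=get_image("scene");u,v=map(int,proj(d,monitor.state()["ee_pos"]))
a=cv2.resize(d["img"][v-60:v+60,u-55:u+45],(500,600),interpolation=cv2.INTER_CUBIC)
cv2.imwrite("pics/s2.png",a[:,:,::-1])
print(totool([.528,-.011,.18]))
E
```

```text
clock: 3.13
ee_pos: [0.4752, -0.215, 0.1896]
ee_rot: [[0.959, -0.285, 0.008], [-0.285, -0.959, -0.005], [0.009, 0.003, -1.0]]
ft_force: [0.7, -0.1, 0.2]
gripper_width: 0.0108
gripper_force: 58.6
[ -0.63784378 -21.03266269   0.69322673]
```

View pics/s2.png

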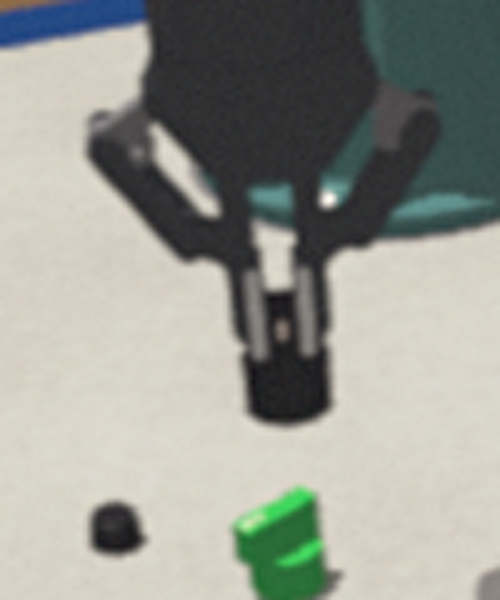

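The knob is held upright in the fingers, with the wing between the pads (crop (285,325)). I'm moving above spindle B and turning by about -0.5.

```bash
python3 -m handwheel '0.8 0 -2.5 -0.5 -0.05;0.8 0 -5.5 -1.5 -0.15;0.8 0 -8.5 -2.5 -0.25;0.8 -0.2 -11.5 -3.5 -0.35;0.8 -0.4 -14.5 -4.5 -0.45;0.8 -0.6 -17.5 -5 -0.5;0.8 -0.6 -19.5 -5 -0.5;0.8 -0.6 -21 -5 -0.5';python3 -m handwheel '0.8 0 0 0 0;0.8 0 0 0 0;0.8 0 0 0 0'
python3 - <<'E'
from h import *
d=get_image("wrist");u,v=proj(d,[.528,-.011,.085],True);print(u,v)
np.save("w2.npy",d["img"])
u,v=int(u),int(v);print(u-50,v-50)
a=cv2.resize(d["img"][v-50:v+50,u-65:u+65],(780,600),interpolation=cv2.INTER_CUBIC)
cv2.imwrite("pics/w2.png",a[:,:,::-1])
E
```

```text
clock: 3.85
ee_pos: [0.5262, -0.0082, 0.2335]
ee_rot: [[0.977, 0.211, -0.001], [0.211, -0.977, 0.001], [-0.001, -0.001, -1.0]]
ft_force: [-0.9, -0.3, -1.5]
gripper_width: 0.0105
gripper_force: 58.7
clock: 4.1
ee_pos: [0.5258, -0.0109, 0.2334]
ee_rot: [[0.978, 0.21, -0.002], [0.21, -0.978, -0.0], [-0.002, -0.0, -1.0]]
ft_force: [0.1, 0.2, -1.4]
gripper_width: 0.0101
gripper_force: 58.7
318.05800230131223 218.95847759665676
268 168
```

View pics/w2.png

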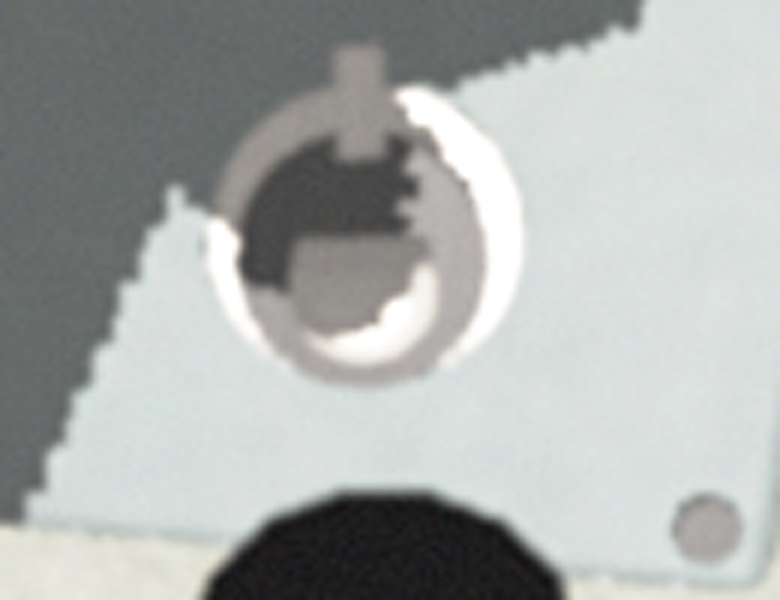

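Crop (6x, origin at pixel (253,168)): the flange disc spans x 240–487 and y 135–385, and the shaft top is at (363,290). The tooth runs from (360,155) to (358,45), nearly straight along tool x. The knob skirt shows at the bottom.

Run:
```python
from h import *
d=get_image("wrist")
P=lambda x,y,z:hit(d,253+x/6-.4,168+y/6-.4,z,True)
l,r,t,b=P(240,262,.076),P(487,262,.076),P(363,135,.076),P(363,385,.076)
print("diam",np.linalg.norm(l-r),np.linalg.norm(t-b))
c=(l+r+t+b)/4;print("c",c)
t1,t0=P(358,45,.076),P(360,150,.076)
for n,a in(("axis",t1-t0),("centre->tip",t1-c)):print(n,np.linalg.norm(a),np.arctan2(a[1],a[0]))
f=P(425,236,.093)-P(292,241,.093);print("flat normal",np.arctan2(f[1],f[0])+np.pi/2,np.linalg.norm(f))
print("shaft",P(363,290,.093))
# knob in hand: skirt's far edge at underside
s=monitor.state();R=s["ee_rot"];print("toolyaw",np.arctan2(R[1,0],R[0,0]),"shift",totool(list(c[:2])+[.14]))
k=P(383,488,s["ee_pos"][2]-.0455);print("skirt front",R.T@(k-s["ee_pos"]))
kl,kr=P(205,600,s["ee_pos"][2]-.0455),P(567,600,s["ee_pos"][2]-.0455);print(R.T@(kl-s["ee_pos"]),R.T@(kr-s["ee_pos"]))
```

```text
diam 0.032074606941284674 0.03349331559080089
c [ 0.53100215 -0.00680145  0.076     ]
axis 0.01362449211699707 0.22656319217784807
centre->tip 0.02842225209258486 0.23130829702679764
flat normal 0.24856708571995312 0.016181755080955984
shaft [ 0.53175262 -0.00678866  0.093     ]
toolyaw 0.2098244235846084 shift [ 0.59319932 -0.33966826  9.37718248]
skirt front [ 0.01552064 -0.00069659  0.04548219]
[ 0.00571215 -0.01528834  0.0454961 ] [0.00573148 0.01438984 0.04549087]
```

```bash
python3 -m handwheel '0.8 0.4 -0.15 3 -0.02;0.8 0.75 -0.3 6 -0.02;0.8 0.75 -0.3 8.2 -0.02;0.8 0.75 -0.3 8.8 -0.02;0.8 0.75 -0.3 8.8 -0.02;0.8 0.75 -0.3 8.8 -0.02'
python3 - <<'E'
from h import *
d=get_image("wrist");a=cv2.resize(d["img"][190:310,240:400],(800,600),interpolation=cv2.INTER_CUBIC)
cv2.imwrite("pics/w3.png",a[:,:,::-1]);s=monitor.state()
np.set_printoptions(suppress=True,precision=4)
print(s["ee_pos"],[proj(d,s["ee_pos"]+s["ee_rot"]@[x,0,.0455],True) for x in(0,.017)],proj(d,[.531,-.0068,.076],True))
E
```

```text
clock: 4.7
ee_pos: [0.5335, -0.0066, 0.1468]
ee_rot: [[0.974, 0.228, -0.0], [0.228, -0.974, 0.0], [-0.0, -0.0, -1.0]]
ft_force: [0.5, 0.3, -0.2]
gripper_width: 0.0107
gripper_force: 58.7
[ 0.5341 -0.0066  0.1474] [(np.float64(317.74831456204174), np.float64(277.56768431329704)), (np.float64(317.77546595568), np.float64(245.19065310910997))] (np.float64(316.73096162697726), np.float64(263.7529035531727))
```

View pics/w3.png

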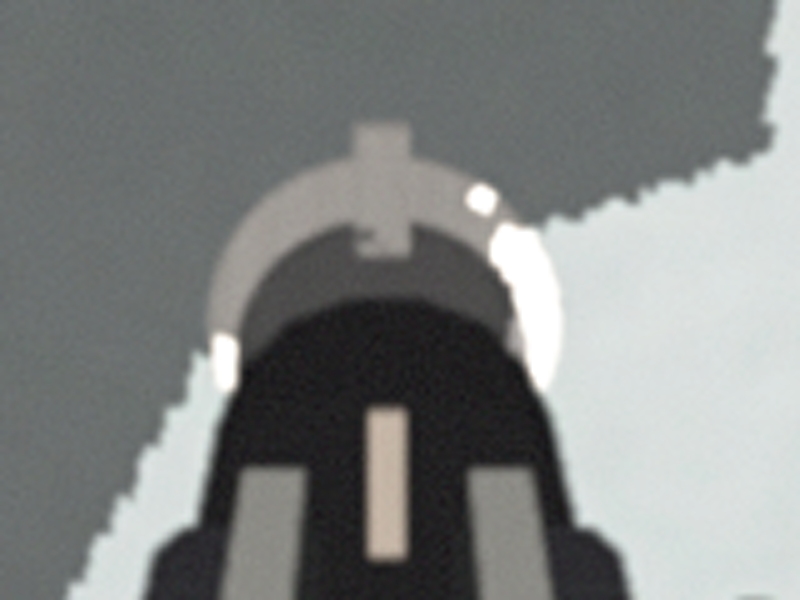

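Crop (5x, origin (240,190)): the skirt's front edge is at (385,298) and its mid line at x≈388. The flange's front edge is at (380,222) and the tooth is at x≈382, parallel to the pale line. I'll work out the remaining offset from these.

Run:
```python
from h import *
np.set_printoptions(suppress=True,precision=4)
d=get_image("wrist");s=monitor.state();R=s["ee_rot"]
P=lambda x,y,z:R.T@(hit(d,240+x/5-.4,190+y/5-.4,z,True)-s["ee_pos"])
zk=s["ee_pos"][2]-.0455
print("knob front",P(385,298,zk),"L",P(228,400,zk),"R",P(548,400,zk))
print("flange front",P(380,222,.076),"L",P(243,345,.076),"R",P(515,345,.076))
print("tooth",P(382,124,.076),P(383,225,.076))
```

```text
knob front [ 0.0152 -0.0004  0.0455] L [ 0.0045 -0.0159  0.0455] R [0.0045 0.0156 0.0455]
flange front [ 0.0145 -0.001   0.0718] L [-0.     -0.0164  0.0718] R [-0.      0.0142  0.0718]
tooth [ 0.0256 -0.0008  0.0719] [ 0.0142 -0.0007  0.0718]
```

```bash
python3 -m handwheel '0.8 -0.06 -0.06 0.3 0;0.8 -0.06 -0.06 0.6 0;0.8 -0.06 -0.06 0.9 0;0.8 -0.06 -0.06 1.1 0;0.8 -0.06 -0.06 1.3 0;0.8 -0.06 -0.06 1.5 0;0.8 -0.06 -0.06 1.7 0;0.8 -0.06 -0.06 1.7 0' 80
```

```text
clock: 5.47
ee_pos: [0.5325, -0.0056, 0.1289]
ee_rot: [[0.973, 0.229, -0.0], [0.229, -0.973, -0.0], [-0.0, 0.0, -1.0]]
ft_force: [-0.1, -1.8, -0.7]
gripper_width: 0.0099
gripper_force: 78.2
```

```bash
python3 -m handwheel '0.8 0 0 0.2 0;0.8 0 0 0.4 0;0.8 0 0 0.6 0;0.8 0 0 0.7 0;0.8 0 0 0.7 0;0.8 0 0 0.7 0' 100; python3 -m handwheel '0.8 0 0 0.2 0;0.8 0 0 0.4 0;0.8 0 0 0.4 0;0.8 0 0 0.4 0'
```

```text
clock: 5.97
ee_pos: [0.5325, -0.0056, 0.1221]
ee_rot: [[0.973, 0.229, -0.0], [0.229, -0.973, 0.0], [-0.0, -0.0, -1.0]]
ft_force: [0.6, -2.1, -2.4]
gripper_width: 0.0096
gripper_force: 82.6
clock: 6.3
ee_pos: [0.5326, -0.0056, 0.1186]
ee_rot: [[0.973, 0.229, 0.0], [0.229, -0.973, -0.0], [0.0, 0.0, -1.0]]
ft_force: [-2.1, -2.2, 4.6]
gripper_width: 0.0099
gripper_force: 83.4
```

```bash
python3 -m handwheel '0.8 0 0 0.2 0;0.8 0 0 0.4 0;0.8 0 0 0.6 0;0.8 0 0 0.6 0'; python3 -m handwheel '0.8 0 0 0.15 0;0.8 0 0 0.3 0;0.8 0 0 0.3 0;0.8 0 0 0.3 0'
```

```text
clock: 6.63
ee_pos: [0.5326, -0.0056, 0.1128]
ee_rot: [[0.973, 0.229, 0.0], [0.229, -0.973, -0.0], [0.0, 0.0, -1.0]]
ft_force: [-2.5, -1.5, 9.4]
gripper_width: 0.0099
gripper_force: 83.9
clock: 6.97
ee_pos: [0.5328, -0.0056, 0.1116]
ee_rot: [[0.973, 0.229, 0.001], [0.229, -0.973, -0.0], [0.001, 0.0, -1.0]]
ft_force: [-6.9, -1.9, 24.8]
gripper_width: 0.0097
gripper_force: 86.3
```

```bash
python3 -m handwheel '0.8 0 0 0 0;0.8 0 0 0 0;0.8 0 0 0 0;0.8 0 0 0 0;0.8 0 0 0 0;0.8 0 0 0 0'
python3 - <<'E'
from h import *
d=get_image("wrist");a=cv2.resize(d["img"][150:330,200:440],(800,600),interpolation=cv2.INTER_CUBIC)
cv2.imwrite("pics/w4.png",a[:,:,::-1])
E
```

```text
clock: 7.47
ee_pos: [0.5328, -0.0056, 0.1117]
ee_rot: [[0.973, 0.229, 0.001], [0.229, -0.973, -0.0], [0.001, 0.001, -1.0]]
ft_force: [-6.7, -1.0, 25.5]
gripper_width: 0.0095
gripper_force: 86.3
```

View pics/w4.png

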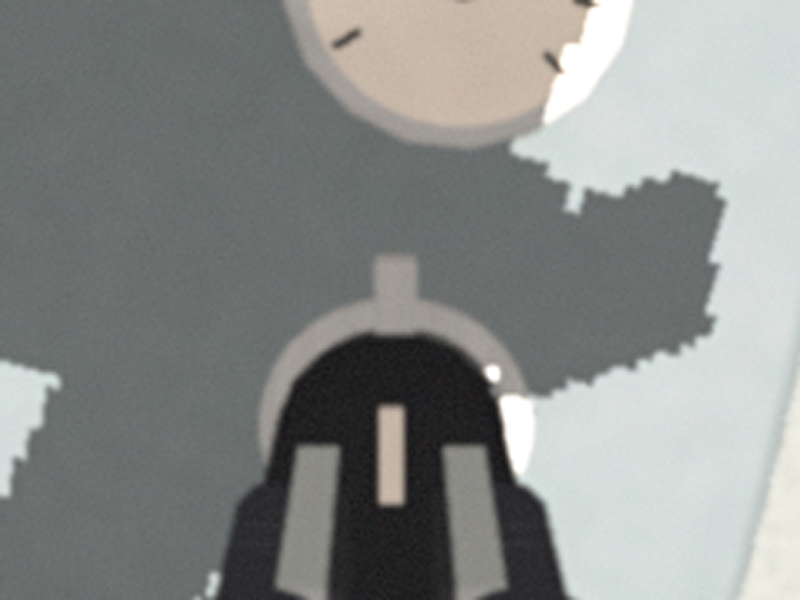

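The knob sits flush on the flange (skirt edge (395,335)). Its pale line (390,455) is in line with the tooth (395,290), and the force holds at 25 N against the stop.

```bash
python3 -c "
from rig import job
print(job.sign_off())"
```

```text
the job is handed in; nothing more can be done
None
```

I fitted the black winged knob on spindle B (the one with the gauge), lined up with its tooth, and handed the job in at about 7.5 s with the arm still holding it pressed to the stop at about 25 N; the hand-in gave no verdict.

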